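# Nudge a cover plate onto the two pins of a drilling fixture

### The arm

A 7-joint arm with a two-finger parallel gripper is mounted at the origin on a cart in front of the work surface, level with it; the furniture and walls round the work are solid. World frame = base frame: x ahead of the robot, y to its left, z up, the work surface at z = 0. Lengths are in m, angles in rad, forces in N, time in s.
With the tool pointing down it reaches from about 0.425 to 0.925 m from the base axis. Payload 6.8 kg.
Tool frame: the origin (TCP) lies midway between the tips of the shut fingers; the grasp point (between the pads) lies 19 mm behind it; z points along the fingers, y is the direction in which the jaws open and shut (so a half turn about z gives the same grasp; the last joint's range is limited). The gripper opens to 85 mm and grips with 20 to 120 N. Pads are 22 mm wide; open, the fingers measure 114 mm over their backs; the gripper's body (76 mm by 85 mm) begins 54 mm behind the grasp point. The pads swing forward as they close: fully open they stand 13 mm farther back than shut.
Start: joints at [0.993, 0.477, 0.022, 1.555, -0.011, 1.109, -0.083], TCP at [0.306, -0.602, 0.231] pointing down, gripper open.
Joint ranges: [-2.96, 2.96], [-0.34, 2.1], [-1.41, 1.46], [0.24, 2.44], [-1.37, 4.51], [0.17, 1.92], [-2.96, 2.96]. Speed limits (rad/s): [2.39, 2.39, 3.14, 3.14, 3.14, 3.14, 3.14].

### API

Orientations are given as a unit quaternion [w, x, y, z].
In Python, from station import bot, vision gives the robot as it stands.
- The arm moves only by the tool move_arm, never from a script. Its argument "increments" is text: rows parted by semicolons, each of 7 numbers parted by spaces: the opening, from 0 (shut) to 1 (fully open), then the shift along the world's x, y, z in mm, then the turn, a rotation vector about the world's x, y, z in rad. In form: grip x y z rx ry rz; .... A call has exactly 8 rows; each row shifts and turns the commanded pose from where the row before left it; what a row does not reach is not made up. A row lasts 1/8 s, in which the tool goes at most 62.5 mm and 10.7 degrees, less where a joint would pass 70% of its speed; a pose out of reach is approached as far as the arm can. A call with a gripper value outside its range is refused whole. The fingers move at their own pace and stop on an object; "newtons" is the grip in N (left out, the last holds). Time passes only in rows, so rows that do not move let the fingers close, or fill a call up. It gives the time, the measured TCP pose, the force and the opening at its end, in the units of the state.
- bot.get_obs(): the state, without advancing time (a new reading comes with each control period).
- vision.read_camera(name): name is "scene" or "top"; returns (picture, depth): 384x512x3 uint8, red, green, blue; 384x512 float32, m along the optical axis (not along the pixel's ray), 0 where there is no reading.
- vision.calibration(name): a dict with "fx", "fy", "cx", "cy" (pixels), "R" (3x3) and "t" (3): a world point X has camera coordinates R X + t. Camera axes: x right, y down, z forward; pixel columns grow to the right and rows downward; lengths in m; the calibration is good to about 2 mm. A picture is of the moment at which its call begins. calibration takes no time and is no camera call.
- bot.hand_in(): hands the job in, once; it reports no verdict.
The state is a dict: "t": time; "q": joint angles; "joint_vel": joint speeds; "joint_torque": joint torques, N m; "eef_pos": TCP position; "tool_rot": TCP orientation; "contact_force": force on the tool from outside, world axes, zero at the start; "torque": the same for the moment, N m; "gripper_width": opening from 0.0 (shut) to 1.0 (fully open).
Only numpy, scipy, OpenCV 4.12 (cv2) and the standard library are available. Lean on these libraries where they do the work, as an engineer would, in place of code of your own. Each camera call takes 0.05 s, during which the arm holds its last target.

### The job

The flat metal cover plate lies crooked and too far left on the drilling fixture, its back part propped up on the two locating pins. Without gripping or lifting it, push it with the fingertips, square against the low fence at the back and along to the right, until both of its pin holes drop over the pins and it lies flat on the fixture; then draw the hand clear. Leave the oil filter, the spanner and the spark plug beside the fixture where they are.

Things in the scene. Friction and masses are not known exactly. Their poses are not given: they have to be found in the camera images.
- fixture: drilling fixture bolted to the bench: flat dark steel base 140 x 280 x 12 mm (x, y, z), pale grey fence along its back edge. Origin: centre of its underside, on the bench top; x points to the fence (away from the robot), y left, z up. Fence: front face at x = +58 mm, 12 mm thick, top 32 mm above the bench. It cannot move.
- pin_left (a point): foot of the left locating pin, on the fixture's base top, 12 mm above the bench, at (29.5, +40) mm in the fixture. Pin: steel, 10 mm diameter, 8 mm high, nose tapering over its upper 3 mm to 7.6 mm.
- pin_right (a point): foot of the right locating pin, at (29.5, -40) mm in the fixture, the same as the left one.
- cover_plate: loose bare aluminium plate 100 x 180 x 8 mm (x, y, z), about 0.5 kg. Origin: centre of its underside; x points to its back edge (toward the fence), y left, z up. At the start its front edge rests on the base and its back part on the pin tops (slope about 6 degrees); it is 15 to 35 mm too far left, some 10 mm off the fence, up to 5 degrees askew.
- hole_left (a point): centre of the plate's left pin hole (13 mm diameter), at the plate's underside, (+22, +40) mm in the plate, 28 mm from its back edge. With the back edge against the fence, both holes are in line with the pins within their clearance.
- hole_right (a point): centre of the plate's right pin hole (13 mm diameter), at the plate's underside, (+22, -40) mm in the plate. A push on the plate's left end some 15 mm in front of its middle (nearer its front edge) turns its right end into the fence as it slides; a push behind the middle turns it away.
- loose_filter: white oil filter, 67 mm diameter, 92 mm tall, standing on the bench to the right of the fixture. Origin: centre of its underside. Bystander.
- loose_spanner: steel double-ended spanner 20 x 140 x 8 mm lying on the bench in front of the fixture, along it. Origin: centre of its underside. Bystander.
- loose_plug: spark plug 64 x 21 x 18 mm lying on the bench to the left of the fixture. Origin: centre of its underside. Bystander.
- plate_top (a point): centre of the plate's upper face, 8 mm above its origin. Besides the pin holes the plate has a 34 mm bore near the middle and a 7 mm screw hole in each front corner, which take no pin. Seated, it lies flat on the base, back edge 0.5 mm from the fence, pin tops flush with this face; the pins then block further pushing (force rises from a few N).

How it is judged:
At the end, for the whole second after the job is handed in: both pin holes lie over their pins (within 3 mm sideways), the plate's underside at both holes within 2.5 mm of the base's top, the plate flat within 1.7 degrees and at rest (horizontal distance between hole_left and pin_left below 0.003 m and horizontal distance between hole_right and pin_right below 0.003 m and z of each of hole_left, hole_right in the frame of fixture below 0.0145 m and angle between cover_plate's own z axis and vertical below 0.03 rad and linear speed of cover_plate below 0.01 m/s); the robot touches nothing.
It fails at once if the plate is lifted (its middle more than 12 mm above its seat) or stood up steeply (over 17 degrees) (z of cover_plate in the frame of fixture above 0.024 m or angle between cover_plate's own z axis and vertical above 0.3 rad).
It fails at once if a bystander is moved by more than 25 mm (distance of any of loose_filter, loose_spanner, loose_plug from where it was at the start of the episode above 0.025 m).
It also fails if it takes over 48 s, if anything falls off the work surface, if the arm or the gripper's body presses on something with over 40 N, if the wrist force passes 120 N, or if a joint passes its speed limit or range.

## Working session

There is one attempt and no reset: what is moved stays moved. The work goes in short steps, Python scripts to look and compute and a tool call to move; the robot and the scene stay as the last step left them, time stands still between calls to the robot, and variables do not carry over. Pictures are saved under pics/ and viewed, and the job is handed in when it is done.

Besides the shell and the picture viewer there is one more tool, called after "Emit:" as a command line: name --argument value ..., lists and objects as JSON in quotes. move_arm: Moves the arm, as the interface text tells. Its arguments: {"type":"object","properties":{"increments":{"type":"string"},"newtons":{"type":"number"}},"required":["increments"]}

```bash
ls; mkdir -p pics
cat > h.py <<'E'
import numpy as np, cv2
from station import bot, vision
def grab(n,tag):
    p,d=vision.read_camera(n); cv2.imwrite(f'pics/{tag}_{n}.png',p[:,:,::-1]); np.save(f'pics/{tag}_{n}_d.npy',d); np.save(f'pics/{tag}_{n}_p.npy',p); return p,d
def ray(n,u,v,z):
    c=vision.calibration(n); R=np.array(c['R']);t=np.array(c['t'])
    o=-R.T@t; d=R.T@np.array([(u-c['cx'])/c['fx'],(v-c['cy'])/c['fy'],1])
    return o+d*(z-o[2])/d[2]
def cloud(n,d):
    c=vision.calibration(n); R=np.array(c['R']);t=np.array(c['t'])
    v,u=np.mgrid[:d.shape[0],:d.shape[1]]
    P=np.stack([(u-c['cx'])/c['fx']*d,(v-c['cy'])/c['fy']*d,d],-1)
    return (P-t)@R
def proj(n,X):
    c=vision.calibration(n);q=np.array(c['R'])@np.array(X)+np.array(c['t']);return c['fx']*q[0]/q[2]+c['cx'],c['fy']*q[1]/q[2]+c['cy']
E
python3 - <<'E'
from h import *
o=bot.get_obs(); print({k:np.round(v,3) for k,v in o.items()})
for n in('top','scene'):
    grab(n,'a'); c=vision.calibration(n); print(n,c)
E
```

```text
pics
{'t': np.float64(0.0), 'q': array([ 0.993,  0.478,  0.022,  1.556, -0.012,  1.109, -0.083]), 'joint_vel': array([-0.001,  0.001,  0.   ,  0.002, -0.   , -0.   ,  0.003]), 'joint_torque': array([ 1.0000e-03, -5.9644e+01,  1.6080e+00, -2.8119e+01,  1.2000e-02,
        9.0000e-03, -0.0000e+00]), 'eef_pos': array([ 0.305, -0.601,  0.23 ]), 'tool_rot': array([-0.001,  0.973,  0.233, -0.   ]), 'contact_force': array([-0.382, -0.349,  0.018]), 'torque': array([ 0.006,  0.053, -0.048]), 'gripper_width': np.float64(1.005)}
top {'fx': 395.20402236297474, 'fy': 395.20402236297474, 'cx': 254.51845273369267, 'cy': 183.3779346833022, 'R': array([[ 0.02140544, -0.99953613,  0.02166415],
       [-0.99912394, -0.02216597, -0.03549675],
       [ 0.03596049, -0.02088534, -0.99913495]]), 't': array([-0.11128162,  0.4963372 ,  1.06249256])}
scene {'fx': 478.0015364079594, 'fy': 478.0015364079594, 'cx': 254.47688385732883, 'cy': 191.18485398565056, 'R': array([[-0.71104704, -0.70313894, -0.00278116],
       [-0.45772229,  0.4658655 , -0.75727118],
       [ 0.53376251, -0.53718244, -0.65309465]]), 't': array([0.2923936 , 0.33752182, 0.74656731])}
```

View pics/a_top.png

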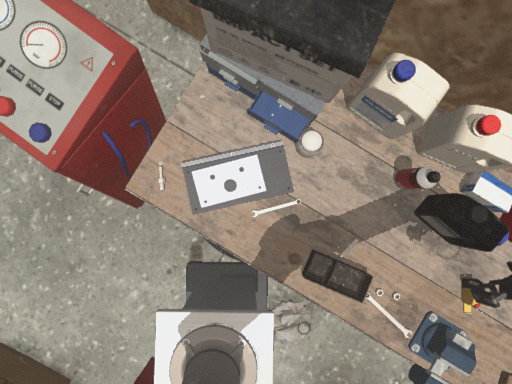

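View pics/a_scene.png

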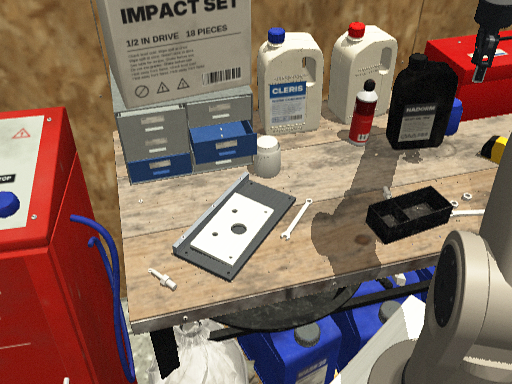

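Run:
```python
from h import *
p=np.load('pics/a_top_p.npy');d=np.load('pics/a_top_d.npy')
crop=p[130:225,150:335]
cv2.imwrite('pics/a_crop.png',cv2.resize(crop,None,fx=4.3,fy=4.3,interpolation=cv2.INTER_CUBIC)[:,:,::-1])
ps=np.load('pics/a_scene_p.npy')[160:290,140:320]
cv2.imwrite('pics/a_crops.png',cv2.resize(ps,None,fx=4.3,fy=4.3,interpolation=cv2.INTER_CUBIC)[:,:,::-1])
g=p.max(2).astype(int)
m=np.zeros(g.shape,np.uint8); m[130:225,170:300]=(g[130:225,170:300]>190)
n,l,s,c=cv2.connectedComponentsWithStats(m)
k=1+np.argmax(s[1:,4]);print(s[k],c[k])
pm=(l==k).astype(np.uint8)
r=cv2.minAreaRect(np.argwhere(pm)[:,::-1].astype(np.float32));print(r)
C=cloud('top',d)[pm>0]
ok=d[pm>0]>0;C=C[ok]
A=np.c_[C[:,:2],np.ones(len(C))];s_,*_=np.linalg.lstsq(A,C[:,2],rcond=None);print('plane',s_,C.mean(0),C[:,2].min(),C[:,2].max())
```

```text
[ 192  155   74   52 2355] [228.5970276  180.43397028]
((228.64956665039062, 180.65664672851562), (37.61086654663086, 67.73322296142578), 75.3791275024414)
plane [ 0.08795023  0.02375363 -0.01824262] [ 0.5044111  -0.03083105  0.0253881 ] 0.009430942554252563 0.03520787873007634
```

View pics/a_crop.png

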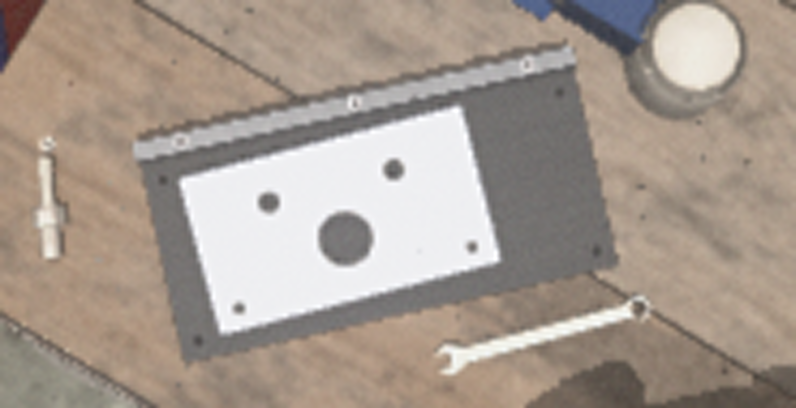

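View pics/a_crops.png

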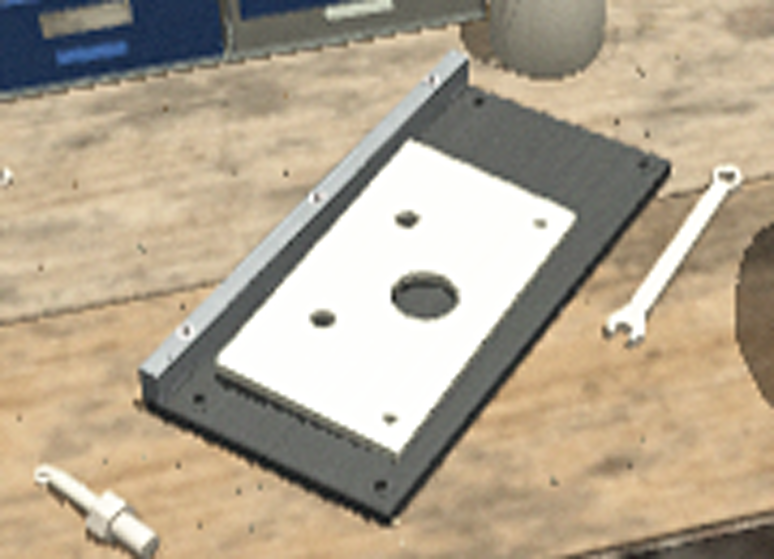

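```bash
cat >> h.py <<'E'
def inv(P,c,a):  # world xy -> frame
    R=np.array([[np.cos(a),-np.sin(a)],[np.sin(a),np.cos(a)]]);return (np.asarray(P)-c)@R
def fwd(P,c,a):
    R=np.array([[np.cos(a),-np.sin(a)],[np.sin(a),np.cos(a)]]);return c+np.asarray(P)@R.T
E
python3 - <<'E'
from h import *
p=np.load('pics/a_top_p.npy').astype(int)
# base dark mask
mx=p.max(2);mn=p.min(2)
for uv in [(300,160),(190,200),(275,190),(292,142),(200,164),(160,170),(250,212)]: print(uv,p[uv[1]-0,uv[0]])
sat=mx-mn
m=((sat<22)&(mx>50)).astype(np.uint8); mm=np.zeros_like(m); mm[135:220,178:298]=m[135:220,178:298]
mm=cv2.morphologyEx(mm,cv2.MORPH_OPEN,np.ones((3,3),np.uint8))
n,l,s,c=cv2.connectedComponentsWithStats(mm);k=1+np.argmax(s[1:,4]);print(s[k])
cs,_=cv2.findContours((l==k).astype(np.uint8),cv2.RETR_EXTERNAL,cv2.CHAIN_APPROX_NONE)
ct=max(cs,key=len)[:,0]
print(cv2.minAreaRect(ct.astype(np.float32)), cv2.boxPoints(cv2.minAreaRect(ct.astype(np.float32))))
vis=np.load('pics/a_top_p.npy').copy();vis[l==k]=(255,0,0)
cv2.imwrite('pics/a_mask.png',cv2.resize(vis[130:225,150:335],None,fx=4.3,fy=4.3,interpolation=cv2.INTER_NEAREST)[:,:,::-1])
for nm,x,y,z in [('FL',187,362,.012),('FR',617,265,.012),('fenceBL',132,140,.032),('fenceBR',572,42,.032),('fFL',138,160,.032),('fFR',577,66,.032),
  ('hL',268,202,.035),('hR',394,169,.035),('pBL',180,180,.037),('pBR',462,107,.037),('pFR',501,262,.021),('pFL',219,334,.021)]:
    u=150+(x+.5)/4.3-.5;v=130+(y+.5)/4.3-.5
    print(nm,np.round(ray('top',u,v,z)[:2]*1000,1))
E
```

```text
(300, 160) [183 160 143]
(190, 200) [125 124 118]
(275, 190) [114 111 108]
(292, 142) [161 146 133]
(200, 164) [101  98  97]
(160, 170) [228 221 206]
(250, 212) [179 154 135]
[ 181  140  113   74 5619]
((236.98825073242188, 175.9470672607422), (55.42573928833008, 104.99434661865234), 77.47119140625) [[179.72943 160.28235]
 [282.22354 137.50589]
 [294.24707 191.61179]
 [191.75296 214.38824]]
FL [413.   63.2]
FR [ 479.5 -205.5]
fenceBL [549.7  98. ]
fenceBR [ 617.2 -172.6]
fFL [537.5  94. ]
fFR [ 602.3 -176. ]
hL [513.2  13.1]
hR [535.3 -63.9]
pBL [525.4  67.2]
pBR [ 574.5 -105. ]
pFR [ 479.7 -131.8]
pFL [431.1  42.7]
```

View pics/a_mask.png

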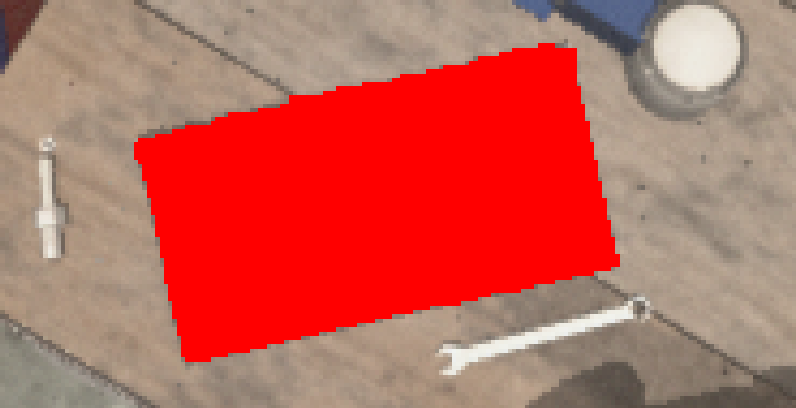

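Run:
```python
from h import *
c=np.array([515,-54.2]);a=.243
P={}
for nm,x,y,z in [('hL',268,202,.0266),('hR',394,169,.0268),('pBL',180,180,.0293),('pBR',462,107,.0293),('pFR',501,262,.020),('pFL',219,334,.020),('plug',50,210,.009),('spanL',440,360,.006),('spanR',640,305,.006),('filtTop',697,47,.092)]:
    u=150+(x+.5)/4.3-.5;v=130+(y+.5)/4.3-.5
    w=ray('top',u,v,z)[:2]*1000; print(nm,np.round(w,1),np.round(inv(w,c,a),1))
# cross check with scene view
for nm,x,y,z in [('hL',322,319,.0266),('hR',406,219,.0268),('fFL',146,378,.032),('baseFL',390,520,.012),('baseFR',668,165,.012),('pFL',398,455,.020),('pFR',576,215,.020)]:
    u=140+(x+.5)/4.3-.5;v=160+(y+.5)/4.3-.5
    w=ray('scene',u,v,z)[:2]*1000; print('scene',nm,np.round(w,1),np.round(inv(w,c,a),1))
for q in [(-95,22),(-75,22),(-20,150),(-8,125)]: print(q,np.round(fwd(q,c,a),1))
```

```text
hL [513.6  13.9] [15.  66.4]
hR [535.9 -63.8] [ 18.  -14.3]
pBL [525.9  68.2] [ 40.  116.2]
pBR [ 575.3 -105.2] [ 46.3 -64. ]
pFR [ 479.7 -131.9] [-53.  -66.9]
pFL [431.1  42.8] [-58.1 114.3]
plug [506.4 152. ] [ 41.3 202.2]
spanL [417.2 -95.3] [-104.8  -16.3]
spanR [ 454.6 -221.3] [ -98.8 -147.7]
filtTop [ 607.  -240.7] [  44.4 -203.2]
scene hL [514.   14.4] [15.6 66.8]
scene hR [536.3 -62.8] [ 18.6 -13.5]
scene fFL [539.9 100.8] [ 61.5 144.4]
scene baseFL [409.9  67.5] [-72.7 143.4]
scene baseFR [ 478.7 -201. ] [ -70.6 -133.8]
scene pFL [429.8  43.5] [-59.2 115.3]
scene pFR [ 481.3 -131.3] [-51.2 -66.7]
(-95, 22) [417.5 -55.7]
(-75, 22) [436.9 -50.9]
(-20, 150) [459.5  86.6]
(-8, 125) [477.2  65.2]
```

Emit:
move_arm --increments "1 12 55 0 0 0 -0.028; 1 12 55 0 0 0 -0.028; 1 12 55 0 0 0 -0.028; 1 12 55 0 0 0 -0.028; 1 12 55 0 0 0 -0.028; 1 12 55 -10 0 0 -0.028; 1 12 55 -10 0 0 -0.028; 1 12 55 -20 0 0 -0.031"

```text
t: 1.1
eef_pos: [0.4021, -0.1603, 0.1915]
tool_rot: [0.0, 0.993, 0.121, 0.001]
contact_force: [0.7, -0.3, 0.4]
gripper_width: 1.003
```

Emit:
move_arm --increments "1 10 40 -20 0 0 0; 1 10 40 -20 0 0 0; 1 5 28 -30 0 0 0; 1 0 0 -40 0 0 0; 1 0 0 -40 0 0 0; 1 0 0 -15 0 0 0; 1 0 0 0 0 0 0; 1 0 0 0 0 0 0"

```text
t: 2.1
eef_pos: [0.4276, -0.054, 0.0274]
tool_rot: [0.0, 0.993, 0.121, 0.001]
contact_force: [-0.4, -0.7, -0.1]
gripper_width: 0.998
```

Run:
```python
from h import *
o=bot.get_obs(); print(o['eef_pos'],o['tool_rot'],inv(o['eef_pos'][:2]*1000,np.array([515,-54.2]),.243))
for n,(x0,y0) in (('top',(150,130)),('scene',(140,130))):
    p,_=grab(n,'b'); cv2.imwrite(f'pics/b_{n}c.png',cv2.resize(p[y0:y0+130,x0:x0+190],None,fx=4,fy=4,interpolation=cv2.INTER_CUBIC)[:,:,::-1])
```

```text
[ 0.42755122 -0.05401516  0.02738134] [2.14455557e-04 9.92659678e-01 1.20937254e-01 9.47627641e-04] [-84.83510795  21.22094442]
```

View pics/b_scenec.png

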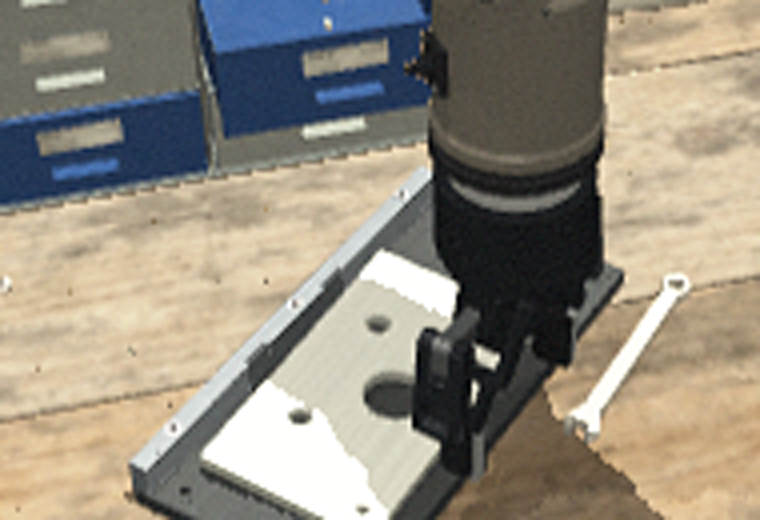

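View pics/b_topc.png

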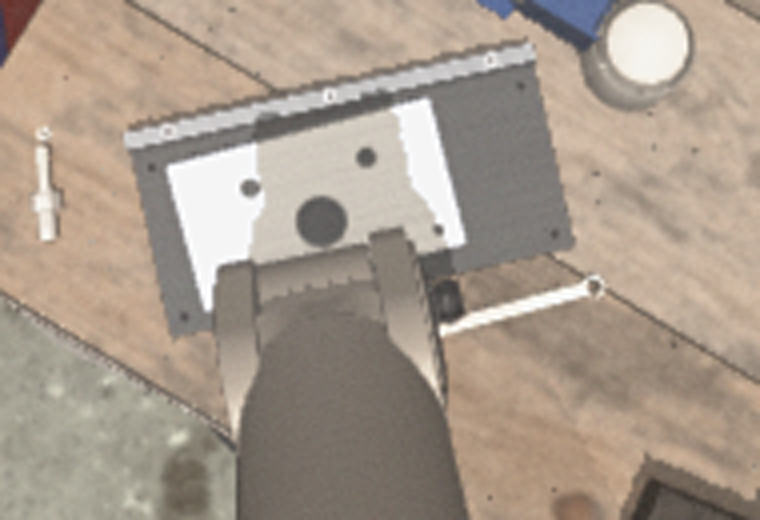

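Emit:
move_arm --increments "1 0 0 -8 0 0 0; 1 0 0 -8 0 0 0; 1 0 0 -5 0 0 0; 1 0 0 -3 0 0 0; 1 3.9 1 0 0 0 0; 1 3.9 1 0 0 0 0; 1 3.9 1 0 0 0 0; 1 3.9 1 0 0 0 0"

```text
t: 3.2
eef_pos: [0.4427, -0.0498, 0.0025]
tool_rot: [0.0, 0.993, 0.121, 0.0]
contact_force: [0.6, 0.4, -0.2]
gripper_width: 1.0
```

Emit:
move_arm --increments "1 1.9 0.5 0 0 0 0; 1 1.9 0.5 0 0 0 0; 1 1.9 0.5 0 0 0 0; 1 1.9 0.5 0 0 0 0; 1 1 0.2 0 0 0 0; 1 1 0.2 0 0 0 0; 1 0 0 0 0 0 0; 1 0 0 0 0 0 0"

```text
t: 4.2
eef_pos: [0.4493, -0.0475, 0.0019]
tool_rot: [-0.0, 0.993, 0.121, -0.002]
contact_force: [-5.7, 0.4, 4.3]
gripper_width: 1.003
```

Run:
```python
from h import *
o=bot.get_obs(); print(o['eef_pos'],o['contact_force'],inv(o['eef_pos'][:2]*1000,np.array([515,-54.2]),.243))
for n,(x0,y0) in (('top',(150,130)),('scene',(140,160))):
    p,_=grab(n,'c'); cv2.imwrite(f'pics/c_{n}c.png',cv2.resize(p[y0:y0+130,x0:x0+190],None,fx=4,fy=4,interpolation=cv2.INTER_CUBIC)[:,:,::-1])
```

```text
[ 0.44934773 -0.04745183  0.00185998] [-5.65550684  0.38532014  4.33387677] [-62.09972493  22.3468729 ]
```

View pics/c_scenec.png

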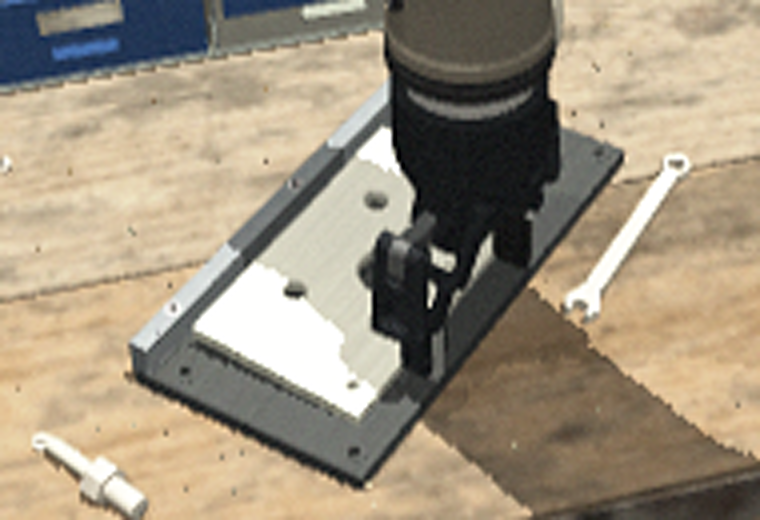

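View pics/c_topc.png

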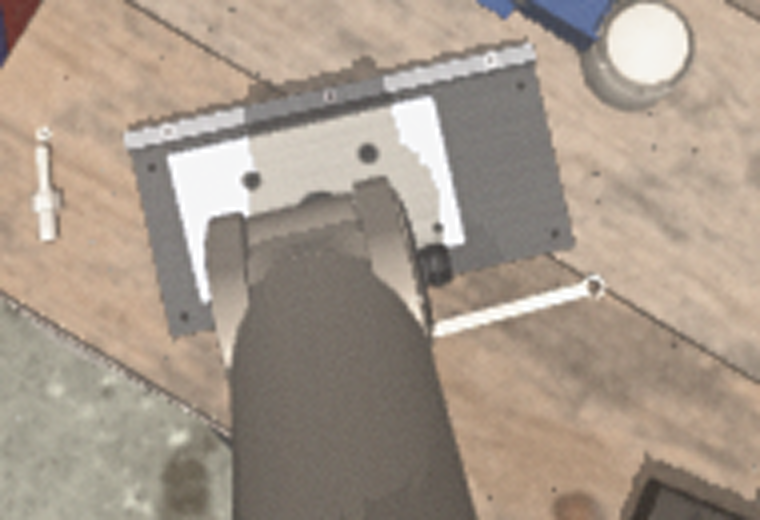

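Emit:
move_arm --increments "1 1 0.2 1 0 0 0; 1 1.5 0.4 0 0 0 0; 1 1.5 0.4 0 0 0 0; 1 1.5 0.4 0 0 0 0; 1 1.5 0.4 0 0 0 0; 1 1 0.2 0 0 0 0; 1 0 0 0 0 0 0; 1 0 0 0 0 0 0"

```text
t: 5.3
eef_pos: [0.4576, -0.0461, 0.0027]
tool_rot: [0.0, 0.993, 0.121, -0.002]
contact_force: [-6.9, -1.3, -1.1]
gripper_width: 0.998
```

Emit:
move_arm --increments "1 1.5 0.4 0 0 0 0; 1 1.5 0.4 0 0 0 0; 1 1 0.2 0 0 0 0; 1 1 0.2 0 0 0 0; 1 0 0 0 0 0 0; 1 0 0 0 0 0 0; 1 0 0 0 0 0 0; 1 0 0 0 0 0 0"

```text
t: 6.3
eef_pos: [0.4577, -0.046, 0.002]
tool_rot: [0.001, 0.993, 0.12, -0.007]
contact_force: [-16.8, -3.1, 6.7]
gripper_width: 0.998
```

Run:
```python
from h import *
o=bot.get_obs(); print(o['eef_pos'],o['contact_force'],inv(o['eef_pos'][:2]*1000,np.array([515,-54.2]),.243))
for n,(x0,y0) in (('top',(150,130)),('scene',(140,160))):
    p,_=grab(n,'d'); cv2.imwrite(f'pics/d_{n}c.png',cv2.resize(p[y0:y0+130,x0:x0+190],None,fx=4,fy=4,interpolation=cv2.INTER_CUBIC)[:,:,::-1])
```

```text
[ 0.45771442 -0.04600324  0.00200112] [-16.79884698  -3.14216024   6.66129011] [-53.63028853  21.73974892]
```

View pics/d_topc.png

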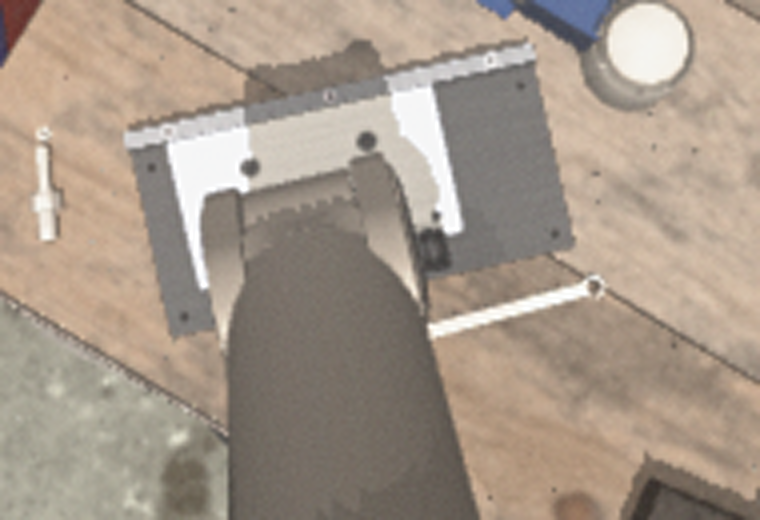

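View pics/d_scenec.png

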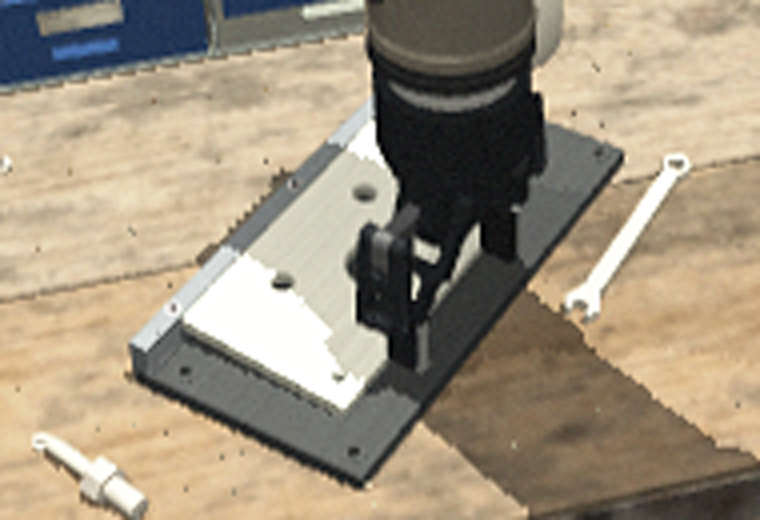

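Emit:
move_arm --increments "1 -7.8 -2 0 0 0 0; 1 -7.8 -2 0 0 0 0; 1 -7.8 -2 5 0 0 0; 1 -7.8 -2 15 0 0 0; 0 0 0 20 0 0 0; 0 0 0 20 0 0 0; 0 0 0 0 0 0 0; 0 0 0 0 0 0 0" --newtons 20

```text
t: 7.4
eef_pos: [0.4337, -0.0523, 0.0633]
tool_rot: [0.0, 0.993, 0.121, 0.0]
contact_force: [0.3, -0.0, -1.0]
gripper_width: 0.141
```

Run:
```python
from h import *
c=np.array([515,-54.2]);a=.243
o=bot.get_obs(); print(o['eef_pos'],o['gripper_width'],o['contact_force'],inv(o['eef_pos'][:2]*1000,c,a),'target',fwd([(-7.5,145)],c,a))
p,_=grab('top','e')
x0,y0=150,130
cv2.imwrite('pics/e_topc.png',cv2.resize(p[y0:y0+110,x0:x0+170],None,fx=4.5,fy=4.5,interpolation=cv2.INTER_CUBIC)[:,:,::-1])
```

```text
[ 0.43369094 -0.05233714  0.06325237] 0.1406390797586526 [ 0.27990614 -0.04652349 -0.96138887] [-78.47200415  21.37235157] target [[472.83108916  84.73535532]]
```

View pics/e_topc.png

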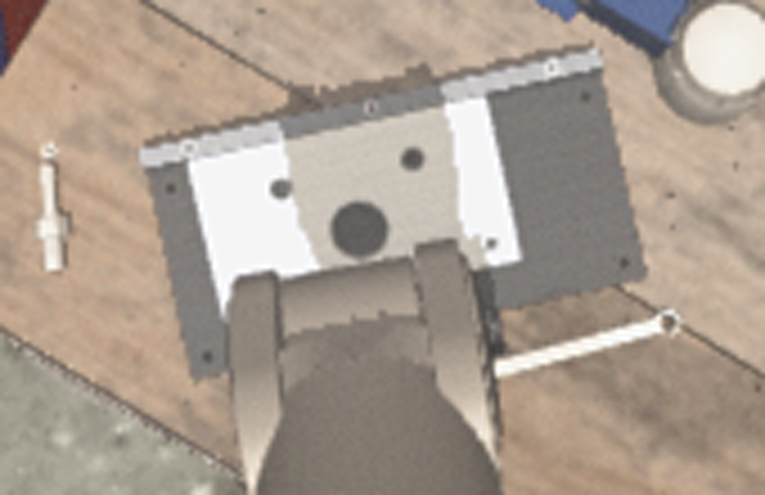

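Emit:
move_arm --increments "0 8 30 0 0 0 0; 0 8 30 0 0 0 0; 0 8 30 0 0 0 0; 0 8 30 0 0 0 0; 0 7 17 0 0 0 0; 0 0 0 -15 0 0 0; 0 0 0 -15 0 0 0; 0 0 0 -8 0 0 0"

```text
t: 8.45
eef_pos: [0.4712, 0.083, 0.0236]
tool_rot: [0.0, 0.993, 0.12, -0.001]
contact_force: [0.6, -0.4, 0.1]
gripper_width: 0.002
```

Run:
```python
from h import *
c=np.array([515,-54.2]);a=.243
o=bot.get_obs(); print(o['eef_pos'],o['gripper_width'],o['contact_force'],inv(o['eef_pos'][:2]*1000,c,a))
p,_=grab('top','f')
x0,y0=150,130
cv2.imwrite('pics/f_topc.png',cv2.resize(p[y0:y0+110,x0:x0+170],None,fx=4.5,fy=4.5,interpolation=cv2.INTER_CUBIC)[:,:,::-1])
p,_=grab('scene','f')
x0,y0=140,160
cv2.imwrite('pics/f_scenec.png',cv2.resize(p[y0:y0+130,x0:x0+190],None,fx=4,fy=4,interpolation=cv2.INTER_CUBIC)[:,:,::-1])
for nm,x,y,z in [('hL',281,188,.0275),('hR',412,158,.0275),('pBR',487,97,.031),('pBL',190,163,.031),('pFR',521,259,.020)]:
    w=ray('top',150+(x+.5)/4.5-.5,130+(y+.5)/4.5-.5,z)[:2]*1000; print(nm,np.round(inv(w,c,a),1))
```

```text
[0.47124718 0.08303814 0.02355137] 0.002139501723665933 [ 0.56278558 -0.40613136  0.08962563] [ -9.44574947 143.73376332]
hL [28.5 63. ]
hR [ 29.  -16.6]
pBR [ 54.4 -67.9]
pBL [ 54.3 111.9]
pFR [-43.6 -66.9]
```

View pics/f_topc.png

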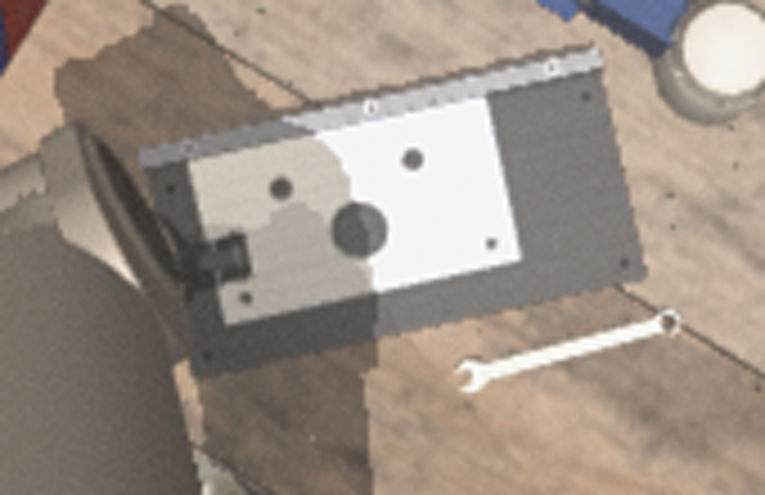

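View pics/f_scenec.png

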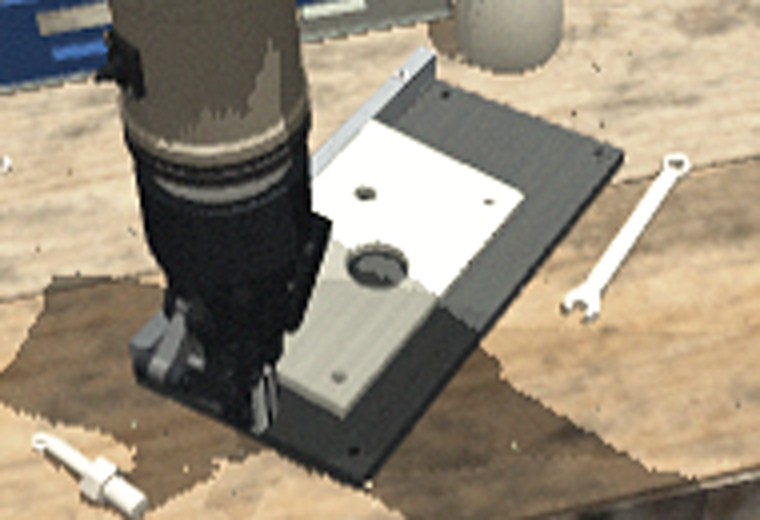

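Emit:
move_arm --increments "0 0 0 -5 0 0 0; 0 0 0 -4 0 0 0; 0 1 -3.9 0 0 0 0; 0 1 -3.9 0 0 0 0; 0 1 -3.9 0 0 0 0; 0 0.5 -1.9 0 0 0 0; 0 0.5 -1.9 0 0 0 0; 0 0.5 -1.9 0 0 0 0"

```text
t: 9.55
eef_pos: [0.4771, 0.0673, 0.0163]
tool_rot: [-0.0, 0.993, 0.121, 0.0]
contact_force: [-0.4, 0.1, -0.4]
gripper_width: -0.004
```

Emit:
move_arm --increments "0 0.5 -1.9 -1 0 0 0; 0 0.5 -1.9 0 0 0 0; 0 0.5 -1.9 0 0 0 0; 0 0.5 -1.9 0 0 0 0; 0 0.5 -1.9 0 0 0 0; 0 0.5 -1.9 0 0 0 0; 0 0 0 0 0 0 0; 0 0 0 0 0 0 0"

```text
t: 10.55
eef_pos: [0.4799, 0.057, 0.0154]
tool_rot: [-0.0, 0.993, 0.122, 0.0]
contact_force: [-1.9, 5.4, 2.9]
gripper_width: 0.001
```

```bash
cat > look.py <<'E'
import sys
from h import *
c=np.array([515,-54.2]);a=.243;t=sys.argv[1]
o=bot.get_obs(); print(o['t'],o['eef_pos'],o['contact_force'],inv(o['eef_pos'][:2]*1000,c,a))
p,_=grab('top',t);x0,y0=150,130
A=cv2.resize(p[y0:y0+110,x0:x0+170],None,fx=4.5,fy=4.5,interpolation=cv2.INTER_CUBIC)[:,:,::-1]
cv2.imwrite(f'pics/{t}_topc.png',A)
p,_=grab('scene',t);x0,y0=140,160
cv2.imwrite(f'pics/{t}_scenec.png',cv2.resize(p[y0:y0+130,x0:x0+190],None,fx=4,fy=4,interpolation=cv2.INTER_CUBIC)[:,:,::-1])
E
python3 look.py g
```

```text
10.55 [0.47993034 0.05697188 0.01539799] [-1.89269143  5.38125097  2.92922259] [ -7.28965022 116.344011  ]
```

View pics/g_topc.png

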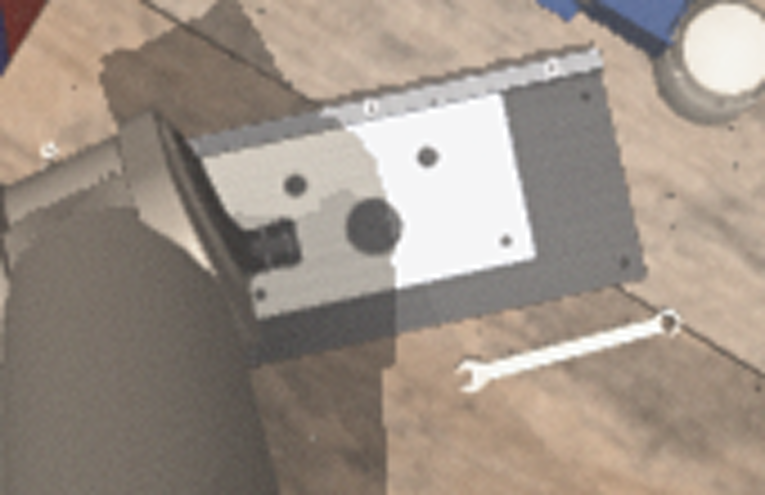

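```bash
cat > pts.py <<'E'
import sys
from h import *
c=np.array([515,-54.2]);a=.243
for s in sys.argv[1:]:
    x,y,z=map(float,s.split(','))
    print(s,np.round(inv(ray('top',150+(x+.5)/4.5-.5,130+(y+.5)/4.5-.5,z/1000)[:2]*1000,c,a),1))
E
python3 pts.py 295,185,27.5 427,156,27.5 503,95,31 535,257,20
```

```text
295,185,27.5 [28.4 54.6]
427,156,27.5 [ 28.2 -25.5]
503,95,31 [ 53.5 -77.4]
535,257,20 [-44.3 -75.4]
```

Emit:
move_arm --increments "0 0.8 -1.9 0 0 0 0; 0 0.8 -1.9 0 0 0 0; 0 0.8 -1.9 0 0 0 0; 0 0.8 -1.9 0 0 0 0; 0 0.8 -1.9 0 0 0 0; 0 0 0 0 0 0 0; 0 0 0 0 0 0 0; 0 0 0 0 0 0 0"

```text
t: 11.65
eef_pos: [0.4824, 0.0474, 0.0151]
tool_rot: [-0.0, 0.993, 0.122, -0.001]
contact_force: [-3.6, 5.8, 4.9]
gripper_width: 0.004
```

```bash
python3 look.py i
```

```text
11.65 [0.48244768 0.04736954 0.01508219] [-3.55560005  5.77202804  4.94638708] [ -7.15673915 106.41807419]
```

View pics/i_topc.png

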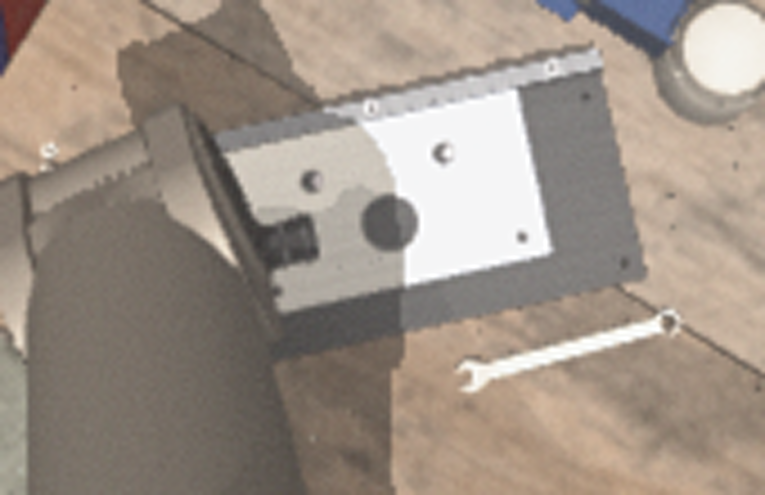

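Emit:
move_arm --increments "0 0.4 -1 0 0 0 0; 0 0.4 -1 0 0 0 0; 0 0.4 -1 0 0 0 0; 0 0.3 -1 0 0 0 0; 0 0 0 0 0 0 0; 0 0 0 0 0 0 0; 0 0 0 0 0 0 0; 0 0 0 0 0 0 0"

```text
t: 12.75
eef_pos: [0.4856, 0.0425, 0.0153]
tool_rot: [-0.0, 0.993, 0.121, 0.0]
contact_force: [-0.6, -0.5, -0.4]
gripper_width: -0.001
```

```bash
python3 look.py j; python3 pts.py 311,182,27.5 444,153,27.5
```

```text
12.75 [0.48556443 0.04247491 0.0153127 ] [-0.60458537 -0.5376121  -0.39622415] [ -5.3092814  100.91730963]
311,182,27.5 [28.1 44.9]
444,153,27.5 [ 27.7 -35.8]
```

View pics/j_topc.png

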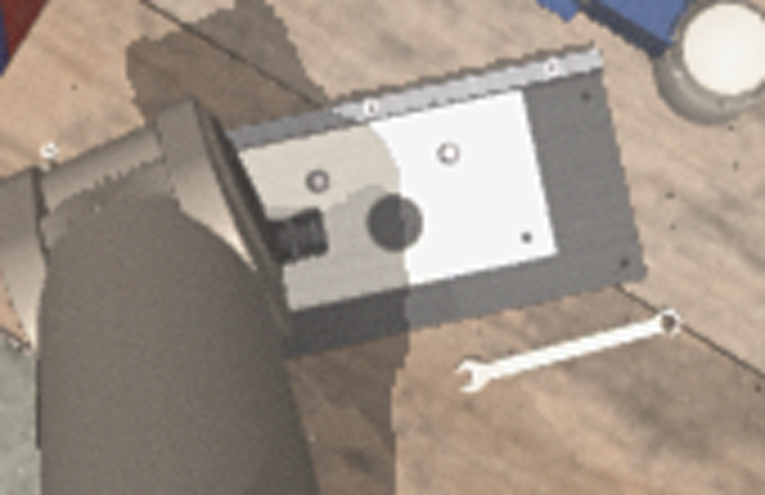

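Emit:
move_arm --increments "0 -1.2 4.9 0 0 0 0; 0 -2.4 9.7 0 0 0 0; 0 -2.4 9.7 5 0 0 0; 0 -2.4 9.7 15 0 0 0; 0 -5 20 40 0 0 0; 0 -20 20 40 0 0 0; 0 -20 20 40 0 0 0; 0 0 0 0 0 0 0"

```text
t: 13.85
eef_pos: [0.4328, 0.1394, 0.1591]
tool_rot: [-0.001, 0.992, 0.123, 0.003]
contact_force: [0.1, 0.3, 1.0]
gripper_width: -0.0
```

```bash
python3 look.py k
python3 - <<'E'
from h import *
p=np.load('pics/k_top_p.npy');d=np.load('pics/k_top_d.npy')
m=np.zeros(d.shape,np.uint8); m[140:205,195:280]=p[140:205,195:280].max(2)>190
n,l,s,c=cv2.connectedComponentsWithStats(m);k=1+np.argmax(s[1:,4]);pm=cv2.erode((l==k).astype(np.uint8),np.ones((3,3)))>0
C=cloud('top',d)[pm&(d>0)];A=np.c_[C[:,:2],np.ones(len(C))];r,*_=np.linalg.lstsq(A,C[:,2],rcond=None)
print(len(C),'slope',r[:2],'meanz',C[:,2].mean())
E
```

```text
13.85 [0.4327532  0.13937939 0.15906191] [0.07863099 0.31528044 1.046575  ] [-33.25221816 207.68198314]
1898 slope [-0.00198378 -0.00195055] meanz 0.020501582150884465
```

View pics/k_topc.png

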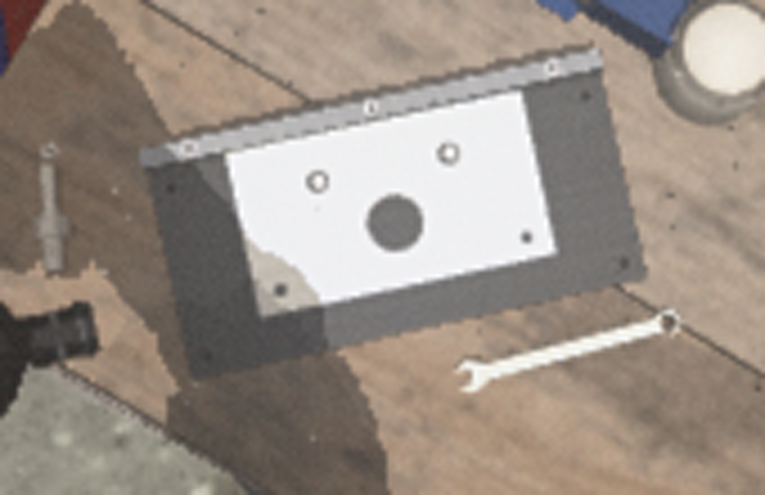

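View pics/k_scenec.png

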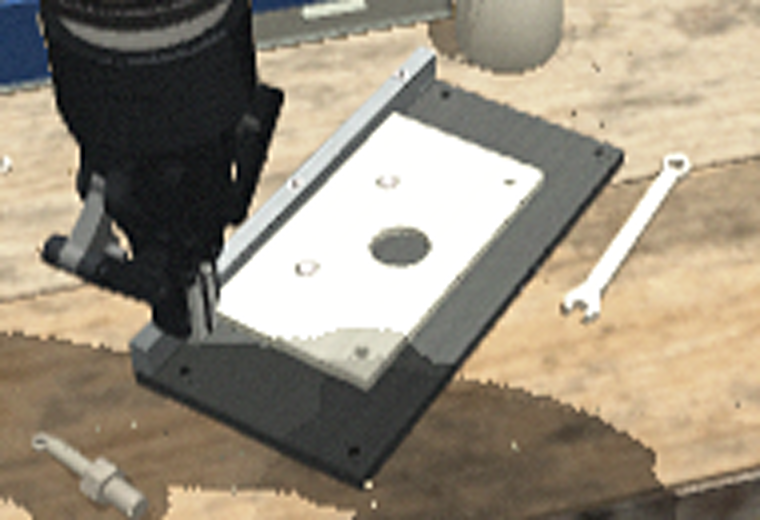

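Both pins sit centred in their holes, at crop pixels (317,181) and (449,153). The depth fit shows a flat plate: slope about 0.003 and top at 20.5 mm, against 20 mm expected. The bystanders are in place and the hand is clear.

```bash
python3 -c "
from station import bot
print(bot.hand_in())"
```

```text
the job is handed in; nothing more can be done
None
```

The cover plate is seated over both locating pins and lies flat on the fixture. I handed the job in at about 14 s of the 48 s allowed; no verdict is reported.

**What I did:** I pushed the front edge with the open fingertips until the plate sat square against the fence, where the force reached about 17 N. I then pushed its left end to the right with the shut fingertips, about 15 mm in front of its middle. The plate dropped after roughly 23 mm and the contact force fell to zero. I then drew the hand away to the left and up.

**Last checks:**
- **Pins and holes:** both pins show centred in their holes in the top view. I judged this by eye.
- **Plate height and tilt:** its top measures 20.5 mm (20 mm expected), with a slope of about 0.003 rad.
- **Hand:** it ended about 0.16 m up with no contact.
- **Bystanders:** the filter, spanner and plug show no visible movement; I did not measure this.

**Odd readings:** the finger felt up to about 7 N upward while pushing, probably the tips rubbing the base. In mid-slide the camera put the holes 1 to 2 mm short of the pin line. No final check failed or disagreed.

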